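# Click the filament dryer's dial to the green dot and start it

### The job

Set and start the filament dryer: with a fingertip on the big knurled dial, turn it clockwise by friction, click by click, until it clicks in with its white pointer at the green dot. Then push the orange start button fully down and let it come back up. Do not pick up or disturb the jars, spool, tools and bin standing around.

Things in the scene. Friction and masses are not known exactly. Their poses are not given: they have to be found in the camera images.
- dryer: low cream filament dryer, fixed to the table but standing in a different place and yaw each time. Origin on the table under the dial's axis, x from the dial to the spool chamber, y to the left as seen by someone facing the chamber from the dial. Front deck 170 x 380 mm, flat top 70 mm above the table; behind it a clear chamber (red spool inside) 225 x 260 mm, 100 mm tall, its wall from 80 mm behind the dial's axis
- dial (a joint): angle of the dial, rad; grows clockwise seen from above. It clicks into detents at every multiple of 0.628 rad (36 degrees); the six settings are 0 to 3.14 and there is a stop just beyond each end. The green dot is the setting at 1.885. It starts one or two clicks before that. Turning it over the hump between two detents takes about 0.085 N m (2.7 N sideways at 32 mm from the axis); let go, it springs into the nearest detent
- dial_top (a point): centre of the flat top face of the dial, on its vertical axis. The dial is a black knurled disc 92 mm across and 22 mm thick (too wide to grasp), its top 100 mm above the table, its underside 8 mm above the deck. It rides on a spring: it starts to sink under about 1.5 N and is fully down, 5 mm lower, under about 7.5 N; it turns at any depth
- pointer_tip (a point): outer end of the white pointer line on the dial's top, 44 mm from the axis; turns with the dial
- green_dot (a point): centre of the green dot, 14 mm across, on the deck, 63 mm from the dial's axis; smaller grey dots mark the other settings
- start_button (a joint): how far the orange start button is pressed, m: 0 up, 0.006 fully down; springs back; fully down takes 5 N
- start_button_top (a point): centre of the top of the round orange start button, 30 mm across, in a grey housing on the deck, 125 mm to the right (-y of the dryer) of the dial's axis; it is pressed straight down
- deck_jar: small white jar with black lid, 60 mm wide, 55 mm tall, standing on the dryer's front deck about 145 mm from the dial's axis; origin under its centre; a bystander
- jar_right: white jar with black lid, 84 mm wide, 90 mm tall, on the table right of the dryer; origin under its centre; a bystander
- jar_back: white jar with black lid, 84 mm wide, 90 mm tall, on the table right of the spool chamber; origin under its centre; a bystander
- yellow_spool: small yellow spool, 72 mm wide, 40 mm tall, standing on the clear chamber's roof; origin under its centre; a bystander
- screwdriver: red-handled screwdriver lying on the table left of the dryer; origin near its middle, on its underside; a bystander
- bits_bin: open blue bin 110 x 90 x 50 mm on the table left of the chamber; origin under its centre; a bystander
- spanner: steel spanner lying on the table left of the screwdriver; origin near its middle, on its underside; a bystander

How it is judged:
By the outcome, as a careful person would: the job done as asked, in the order asked, and still so for the second after the job is handed in, with the robot touching nothing.
It also fails if it takes over 45 s, if anything falls off the work surface, if the arm or the gripper's body presses on something with over 40 N, if the wrist force passes 120 N, or if a joint passes its speed limit or range.

### The arm

A 6-joint arm with a two-finger parallel gripper is mounted at the origin on the work surface. World frame = base frame: x ahead of the robot, y to its left, z up, the work surface at z = 0. Lengths are in m, angles in rad, forces in N, time in s.
With the tool pointing down it reaches from about 0.425 to 0.95 m from the base axis. Payload 3.5 kg.
Tool frame: the origin (TCP) lies midway between the tips of the shut fingers; the grasp point (between the pads) lies 19 mm behind it (ctrl.pinch_z is the distance from the TCP to the grasp point, in m); z points along the fingers, y is the line along which they close (so a half turn about z gives the same grasp; the last joint's range is limited). The gripper opens to 85 mm and grips with 20 to 120 N. Pads are 22 mm wide; open, the fingers measure 114 mm over their backs; the gripper's body (76 mm by 85 mm) begins 54 mm behind the grasp point. The pads swing forward as they close: fully open they stand 13 mm farther back than shut.
Start: joints at [-1.318, 0.286, 1.577, -0, 1.279, -0.15], TCP at [0.265, -0.621, 0.231] pointing down, gripper open.
Joint ranges: [-2.77, 2.77], [-0.9, 2.22], [0.21, 2.48], [-1.53, 4.67], [0.24, 2.81], [-2.84, 2.84]. Speed limits (rad/s): [2.79, 2.79, 3.14, 3.14, 3.14, 3.14].

### API

Orientations are given as a unit quaternion [x, y, z, w].
In Python, from plant import get_state, viewer, sign_off, ctrl gives the robot as it stands. The module is installed in compiled form; this text tells all that it offers.
- The arm moves only by the shell command python3 -m handwheel 'ROWS' [FORCE]. ROWS is JSON, a list that holds one entry, the list of rows, each a list of 5 numbers: the finger opening in m, from 0 to 0.0854, then the shift along the tool's x, y, z in m, then the turn about the tool's z in degrees. In form: [[[claw, x, y, z, spin], ...]]. A call has 1 to 12 rows; each row shifts and turns the commanded pose from where the row before left it, along the tool's axes as they then stand; what a row does not reach is not made up. A row lasts 1/12 s, in which the tool goes at most 41.7 mm and 7.16 degrees, less where a joint would pass 70% of its speed; a pose out of reach is approached as far as the arm can. A call is refused whole if a number of a shift passes 0.0417 or a number of a turn 7.16, either way. A call with a gripper value outside its range is refused whole. The fingers move at their own pace and stop on an object; FORCE is the grip in N (left out, the last holds). Time passes only in rows, so rows that do not move let the fingers close. It gives the time, the measured TCP pose, the force, the opening and the grip force at its end, in the units of the state.
- get_state(): the state, without advancing time (a new reading comes with each control period).
- viewer.read_camera(name): name is "scene" or "top" or "wrist"; returns the picture (384x512x3 uint8, blue, green, red); there is no depth.
- viewer.camera_params(name): a dict with "fov_y" (degrees; the focal length in pixels is half the picture's height over the tangent of half this angle, whatever the lens; pixels are square), "cx", "cy" (the principal point, pixels), "k1" (the pictures are not rectified: a ray, as slopes to the right and down, at radius r is drawn at 1 + k1 r^2 times it, then the intrinsics apply), "xyz" and "attitude" of the camera in the world; the wrist camera has in their place "hand_eye" (4x4, takes a point from camera to tool coordinates, whose origin is the TCP and whose axes are the flange's). Camera axes: x right, y up, looking along -z (the intrinsics and any distortion apply to the point x, -y, -z); pixel columns grow to the right and rows downward; lengths in m; the calibration is good to about 2 mm. A picture is of the moment at which its call begins: read the wrist's pose just before it. camera_params takes no time and is no camera call.
- sign_off(): hands the job in; it is judged then, once.
Trained networks look in the newest picture that a camera, given by its name, has taken for a name from the list of things; names that differ only in an ending like _2 or _b are one class to them, and where a whole thing is asked for, a point or a joint stands for the part that bears it (a point fixed in the world has none). Each returns a list of dicts, best first, with "confidence" (0 to 1); they miss things now and then, are a little off and sometimes report something else, mostly with a low value. They report only what shows in the picture. A call takes as long as a camera call.
- viewer.look_for(camera, name): "extent" ([left, top, width, height] as shares, 0 to 1, of the picture: columns of its width, rows of its height, round what is visible of it).
- viewer.outline_of(camera, name): "mask" (384x512 bool, what is visible of it) and "extent" ([left, top, width, height] as shares, 0 to 1, of the picture: columns of its width, rows of its height, round what is visible of it).
- viewer.pinpoint(camera, name): "xy" ([column, row] as shares, 0 to 1, of the picture: columns of its width, rows of its height: a listed point, or the origin of a listed thing).
The state is a dict: "time": time; "qpos": joint angles; "dq": joint speeds; "joint_efforts": joint torques, N m; "eef_pos": TCP position; "tcp_rot": TCP orientation; "contact_force": force on the tool from outside, world axes, zero at the start; "wrist_torque": the same for the moment, N m; "opening": opening from 0.0 (shut) to 1.0 (fully open); "finger_force": force on a finger pad.
Only numpy, scipy, OpenCV 4.12 (cv2) and the standard library are available. Lean on these libraries where they do the work, as an engineer would, in place of code of your own. Each camera call takes 0.05 s, during which the arm holds its last target. There are 200 camera calls.

## Working session

There is one attempt and no reset: what is moved stays moved. The work goes in short steps, Python scripts to look and compute and a shell command to move; the robot and the scene stay as the last step left them, time stands still between calls to the robot, and variables do not carry over. Pictures are saved under pics/ and viewed, at most 10 in all, crops included, and the job is handed in when it is done.

```bash
mkdir -p pics; cat > h.py <<'E'
import numpy as np, cv2
from scipy.spatial.transform import Rotation as R
from plant import get_state, viewer, sign_off, ctrl
def cam(name, st=None):
    p=viewer.camera_params(name)
    if 'hand_eye' in p:
        st=st or get_state(); T=np.eye(4); T[:3,:3]=R.from_quat(st['tcp_rot']).as_matrix(); T[:3,3]=st['eef_pos']
        M=T@np.array(p['hand_eye']); return p,M[:3,:3],M[:3,3]
    a=np.array(p['attitude']); Rm=R.from_quat(a).as_matrix() if a.size==4 else a.reshape(3,3)
    return p,Rm,np.array(p['xyz'])
def ray(c,u,v):
    p,Rm,o=c; f=192/np.tan(np.radians(p['fov_y'])/2)
    d=np.array([(u-p['cx'])/f,(v-p['cy'])/f]); s=d.copy()
    for _ in range(20): s=d/(1+p['k1']*(s@s))
    return o,Rm@np.array([s[0],-s[1],-1])
def atz(c,u,v,z):
    o,d=ray(c,u,v); return o+d*(z-o[2])/d[2]
def proj(c,P):
    p,Rm,o=c; f=192/np.tan(np.radians(p['fov_y'])/2); q=Rm.T@(np.array(P)-o); s=np.array([q[0],-q[1]])/-q[2]
    return s*(1+p['k1']*(s@s))*f+[p['cx'],p['cy']]
E
python3 - <<'E'
from h import *
st=get_state(); print({k:np.round(v,3) for k,v in st.items()})
for n in ['top','scene']:
    im=viewer.read_camera(n); cv2.imwrite(f'pics/{n}0.png',im); c=cam(n); print(n,viewer.camera_params(n))
    for nm,z in [('dial_top',.1),('pointer_tip',.1),('green_dot',.07),('start_button_top',.085)]:
        for r in viewer.pinpoint(n,nm)[:2]:
            u,v=r['xy'][0]*512,r['xy'][1]*384; print(nm,round(r['confidence'],2),round(u),round(v),np.round(atz(c,u,v,z),3))
E
```

```text
{'time': np.float64(0.0), 'qpos': array([-1.318,  0.287,  1.578,  0.   ,  1.279, -0.15 ]), 'dq': array([-0.   ,  0.001,  0.001, -0.001, -0.   ,  0.002]), 'joint_efforts': array([-1.0000e-03, -4.0598e+01, -2.9263e+01, -0.0000e+00,  6.0000e-03,
        0.0000e+00]), 'eef_pos': array([ 0.264, -0.62 ,  0.23 ]), 'tcp_rot': array([ 0.98 ,  0.2  , -0.   , -0.001]), 'contact_force': array([-0.228,  0.07 ,  0.015]), 'wrist_torque': array([ 0.014,  0.024, -0.003]), 'finger_force': np.float64(0.0), 'opening': np.float64(0.998)}
top {'fov_y': 46.63206624410698, 'cx': 259.7951079028764, 'cy': 194.2820736259054, 'k1': -0.13290510446574438, 'xyz': array([0.41058722, 0.06354518, 1.22338006]), 'attitude': array([ 0.04131059, -0.03867623, -0.70083658,  0.71107361])}
dial_top 0.66 277 193 [0.541 0.025 0.1  ]
pointer_tip 0.94 269 176 [0.586 0.045 0.1  ]
green_dot 0.84 285 172 [0.6   0.004 0.07 ]
start_button_top 0.64 322 185 [ 0.566 -0.091  0.085]
scene {'fov_y': 49.32409681072756, 'cx': 256.7889843526113, 'cy': 189.04262391038688, 'k1': -0.05750139922350673, 'xyz': array([ 1.32936515, -0.21316025,  0.95631874]), 'attitude': array([0.30227551, 0.20777627, 0.54465991, 0.75419104])}
dial_top 0.71 243 182 [0.538 0.028 0.1  ]
dial_top 0.58 312 174 [0.569 0.227 0.1  ]
pointer_tip 0.94 253 191 [0.582 0.043 0.1  ]
green_dot 0.77 241 207 [0.603 0.002 0.07 ]
start_button_top 0.47 200 199 [ 0.551 -0.103  0.085]
```

```bash
python3 - <<'E'
import cv2,numpy as np
t=cv2.imread('pics/top0.png');s=cv2.imread('pics/scene0.png')
a=cv2.resize(t[110:270,180:380],(800,600)[:1]*1+(640,)) if 0 else cv2.resize(t[115:265,180:380],(800,600),interpolation=cv2.INTER_CUBIC)
cv2.imwrite('pics/topc.png',a)
E
```

```text
(no output)
```

View pics/topc.png

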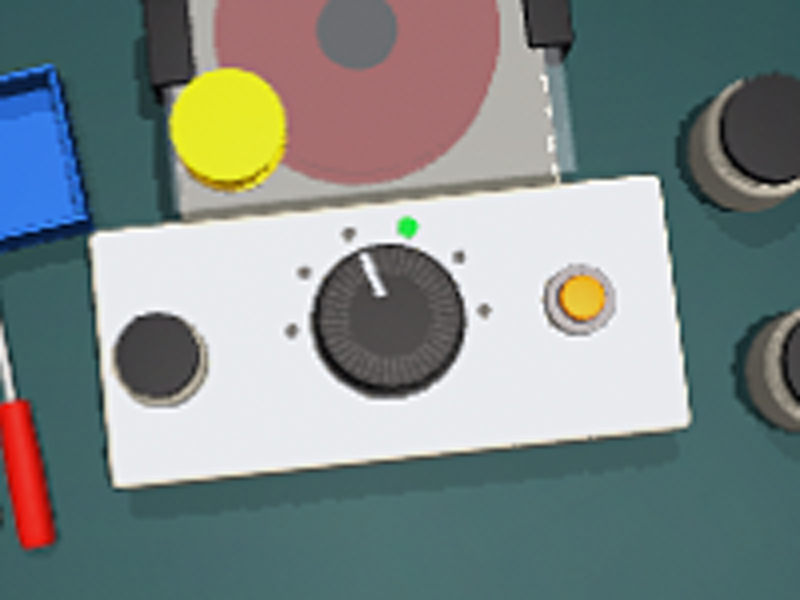

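View pics/scene0.png

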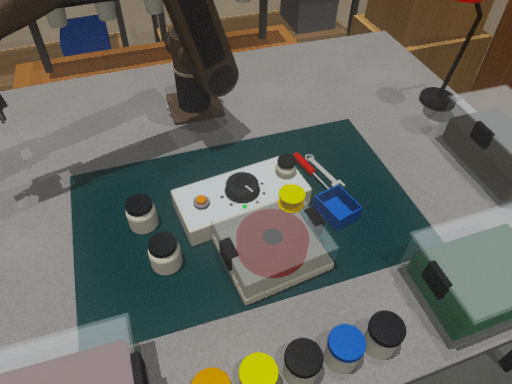

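The top view shows the pointer at crop (365,255), on the grey dot just before the green one (407,227), so one click is needed. The button is at (583,297). Next I refine the measurements by colour in both cameras.

```bash
python3 - <<'E'
from h import *
cs={n:cam(n) for n in ['top','scene']}; ims={n:cv2.imread(f'pics/{n}0.png') for n in cs}
win={'top':(115,265,180,380),'scene':(150,240,160,320)}
def cen(n,kind):
    a,b,c,d=win[n]; h=cv2.cvtColor(ims[n][a:b,c:d],cv2.COLOR_BGR2HSV)
    lo,hi=dict(o=((10,120,120),(22,255,255)),g=((50,120,80),(80,255,255)))[kind]
    m=cv2.inRange(h,lo,hi); k,l,s,ce=cv2.connectedComponentsWithStats(m); i=1+np.argmax(s[1:,4]); return ce[i]+[c,a],s[i,4]
def tri(p):
    A=np.zeros((3,3));B=np.zeros(3)
    for n in cs:
        o,d=ray(cs[n],*p[n]); d/=np.linalg.norm(d); P=np.eye(3)-np.outer(d,d);A+=P;B+=P@o
    return np.linalg.solve(A,B)
for k in 'og':
    p={n:cen(n,k)[0] for n in cs}; print(k,p,[cen(n,k)[1] for n in cs],tri(p).round(4),[atz(cs[n],*p[n],.07).round(4) for n in cs])
for n in cs:
  viewer.read_camera(n)
  for nm in ['dial','start_button']:
    r=viewer.outline_of(n,nm)
    if r:
        m=r[0]['mask']; ys,xs=np.nonzero(m); print(n,nm,r[0]['confidence'],xs.mean().round(1),ys.mean().round(1),m.sum(),atz(cs[n],xs.mean(),ys.mean(),.092).round(4))
# deck corners from top
for q in [(92,235),(660,177),(690,428),(117,488)]: print(atz(cs['top'],q[0]/4+180,q[1]/4+115,.07).round(4))
E
```

```text
o {'top': array([325.2972973 , 188.72972973]), 'scene': array([200.7260274 , 199.56164384])} [np.int32(37), np.int32(73)] [ 0.5562 -0.1004  0.088 ] [array([ 0.5587, -0.1023,  0.07  ]), array([ 0.54  , -0.0987,  0.07  ])]
g {'top': array([281.47058824, 171.35294118]), 'scene': array([244.33333333, 206.11111111])} [np.int32(17), np.int32(9)] [0.6025 0.0119 0.0713] [array([0.603 , 0.0129, 0.07  ]), array([0.6011, 0.0113, 0.07  ])]
top dial 0.84 276.5 193.9 1073 [0.5408 0.026  0.092 ]
top start_button 0.64 324.8 189.2 102 [ 0.5546 -0.0978  0.092 ]
scene dial 0.6 241.6 186.0 720 [0.5451 0.0209 0.092 ]
scene start_button 0.62 141.0 213.6 1063 [ 0.5595 -0.2655  0.092 ]
[0.5938 0.2188 0.07  ]
[ 0.6381 -0.155   0.07  ]
[ 0.4725 -0.1735  0.07  ]
[0.4286 0.1979 0.07  ]
```

```bash
python3 -m handwheel '[[[0,0,0,0,7],[0,0,0,0,7],[0,0,0,0,7],[0,0,0,0,2.1],[0,0.012,-0.032,0,0],[0,0.012,-0.032,0,0],[0,0.012,-0.032,0,0],[0,0.012,-0.032,0,0],[0,0.012,-0.032,0,0],[0,0.012,-0.032,0,0],[0,0.012,-0.032,0,0],[0,0.012,-0.032,0,0]]]' 60
python3 -m handwheel '[[[0,0.012,-0.032,0,0],[0,0.012,-0.032,0,0],[0,0.012,-0.032,0,0],[0,0.012,-0.032,0,0],[0,0.012,-0.032,0,0],[0,0.012,-0.032,0,0],[0,0.012,-0.032,0,0],[0,0.012,-0.032,0,0],[0,0.012,-0.032,0.02,0],[0,0.012,-0.032,0.02,0],[0,0,0,0,0],[0,0,0,0,0]]]'
```

```text
time: 1.8
eef_pos: [0.361, -0.3634, 0.2315]
tcp_rot: [1.0, -0.0, 0.0, 0.0]
contact_force: [0.1, -0.2, -0.2]
opening: -0.001
finger_force: 0.0
time: 2.8
eef_pos: [0.4802, -0.0433, 0.19]
tcp_rot: [1.0, 0.002, -0.001, -0.0]
contact_force: [-1.0, 0.6, -0.1]
opening: -0.001
finger_force: 0.0
```

```bash
python3 -m handwheel '[[[0,0.015,-0.0295,0,0],[0,0.0155,-0.0295,0,0],[0,0,0,0.025,0],[0,0,0,0.025,0],[0,0,0,0.025,0],[0,0,0,0,0],[0,0,0,0,0]]]'
python3 - <<'E'
from h import *
st=get_state(); im=viewer.read_camera('wrist'); c=cam('wrist',st); cv2.imwrite('pics/w1.png',im); print(np.round(st['eef_pos'],4),np.round(st['contact_force'],2))
for nm,z in [('dial_top',.1),('pointer_tip',.1),('green_dot',.07),('start_button_top',.088)]:
    for r in viewer.pinpoint('wrist',nm)[:2]:
        u,v=r['xy'][0]*512,r['xy'][1]*384; print(nm,round(r['confidence'],2),round(u),round(v),np.round(atz(c,u,v,z),4))
print(proj(c,[.541,.0255,.1]),proj(c,[.602,.012,.07]))
E
```

```text
time: 3.38
eef_pos: [0.5109, 0.013, 0.1161]
tcp_rot: [1.0, -0.001, -0.001, -0.0]
contact_force: [-0.1, 0.0, 0.8]
opening: 0.004
finger_force: 0.0
[0.5109 0.013  0.1161] [-0.11  0.01  0.81]
dial_top 0.89 238 188 [0.5375 0.0226 0.1   ]
dial_top 0.65 445 159 [ 0.555  -0.0969  0.1   ]
pointer_tip 0.73 202 112 [0.5811 0.0415 0.1   ]
green_dot 0.8 255 75 [0.6026 0.0122 0.07  ]
start_button_top 0.9 446 160 [ 0.5521 -0.1062  0.088 ]
[232.93336212 182.41751855] [255.58203832  76.19140153]
```

View pics/w1.png

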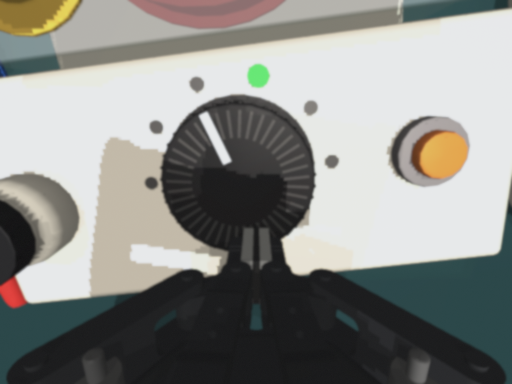

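The wrist view confirms this: pointer at (204,115) beside the grey dot (197,84), green dot at (258,76), button at (440,155). Next I press down gently.

```bash
python3 -m handwheel '[[[0,0,-0.0025,0.012,0],[0,0,0,0.004,0],[0,0,0,0.002,0],[0,0,0,0.002,0],[0,0,0,0,0],[0,0,0,0,0]]]'
```

```text
time: 4.13
eef_pos: [0.511, 0.0165, 0.0967]
tcp_rot: [1.0, 0.0, -0.001, 0.0]
contact_force: [-2.7, -0.5, 6.1]
opening: 0.001
finger_force: 2.7
```

```bash
python3 -m handwheel '[[[0,0,0,0.002,0],[0,0,0,0.001,0],[0,0,0,0,0],[0,0,0,0,0]]]'
```

```text
time: 4.47
eef_pos: [0.5111, 0.0163, 0.0948]
tcp_rot: [1.0, 0.0, -0.001, 0.0]
contact_force: [-6.2, 0.3, 10.7]
opening: -0.0
finger_force: 5.2
```

```bash
python3 -m handwheel '[[[0,-0.0018,-0.0032,0,6],[0,-0.0008,-0.0032,0,6],[0,-0.0008,-0.0032,0,6],[0,0,0,0,0]]]'; python3 -m handwheel '[[[0,-0.0008,-0.0032,0,6],[0,-0.0008,-0.0032,0,6],[0,-0.0008,-0.0032,0,6],[0,0,0,0,0],[0,0,0,0,0]]]'
python3 - <<'E'
from h import *
im=viewer.read_camera('wrist'); cv2.imwrite('pics/w2.png',im)
E
```

```text
time: 4.8
eef_pos: [0.5106, 0.0258, 0.0952]
tcp_rot: [0.987, -0.158, 0.002, 0.001]
contact_force: [-0.8, -1.6, 8.2]
opening: 0.003
finger_force: 3.5
time: 5.22
eef_pos: [0.5129, 0.0357, 0.0954]
tcp_rot: [0.951, -0.309, 0.003, -0.0]
contact_force: [0.4, 0.3, 7.4]
opening: 0.003
finger_force: 3.4
```

View pics/w2.png

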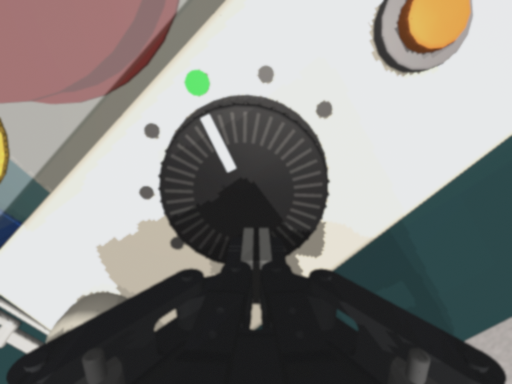

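The pointer (207,118) now lines up with the green dot (198,82). I'll lift off and move above the button.

```bash
python3 -m handwheel '[[[0,0,0,-0.003,0],[0,0,0,-0.003,0],[0,0,0,-0.03,0],[0,0.0284,0.0211,0,0],[0,0.0284,0.0211,0,0],[0,0.0284,0.0211,0,0],[0,0.0284,0.0211,0,0],[0,0,0,0,0],[0,0,0,0,0]]]'
python3 - <<'E'
from h import *
st=get_state(); print(st['eef_pos'],st['tcp_rot'])
a=viewer.read_camera('top'); b=viewer.read_camera('wrist')
cv2.imwrite('pics/c3.png',np.hstack([cv2.resize(a[140:230,235:355],(400,300),interpolation=cv2.INTER_CUBIC),cv2.resize(b,(400,300))]))
E
```

```text
time: 6.02
eef_pos: [0.5525, -0.1003, 0.1285]
tcp_rot: [0.951, -0.311, -0.001, -0.0]
contact_force: [-0.6, 0.3, -0.1]
opening: 0.002
finger_force: 0.0
[ 0.55246573 -0.10034566  0.12846014] [ 9.50527577e-01 -3.10638114e-01 -1.11625066e-03 -2.01322626e-04]
```

View pics/c3.png

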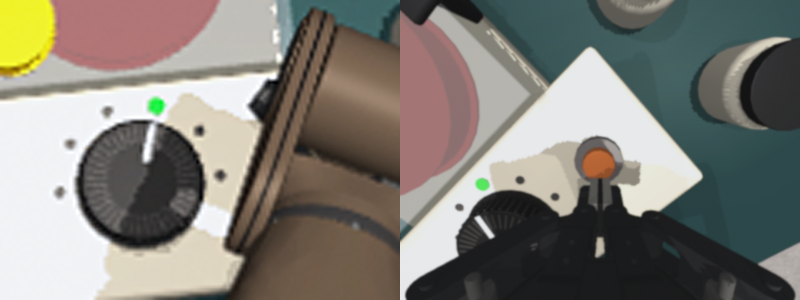

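The pointer sits on the green dot after release. I'll check the fingertip's position against the button.

```bash
python3 - <<'E'
from h import *
c=cam('wrist'); b=viewer.read_camera('wrist')
h=cv2.cvtColor(b,cv2.COLOR_BGR2HSV)
m=cv2.inRange(h,(5,120,90),(22,255,255)); k,l,s,ce=cv2.connectedComponentsWithStats(m); i=1+np.argmax(s[1:,4])
print(s[i],ce[i]); x,y,w,hh=s[i][:4]; print(atz(c,*ce[i],.088),atz(c,x+w/2,y+w/2,.088))
print(get_state()['eef_pos'])
E
```

```text
[ 234  188   43   40 1346] [254.61218425 208.50668648]
[ 0.55584153 -0.10156326  0.088     ] [ 0.55487355 -0.10162791  0.088     ]
[ 0.55196239 -0.09789812  0.12844205]
```

```bash
python3 -m handwheel '[[[0,0.0035,0,0.015,0],[0,0,0,0.015,0],[0,0,0,0.006,0],[0,0,0,0.004,0],[0,0,0,0.003,0],[0,0,0,0,0],[0,0,0,0,0]]]'
```

```text
time: 6.75
eef_pos: [0.5558, -0.1005, 0.0872]
tcp_rot: [0.951, -0.309, -0.0, -0.0]
contact_force: [-3.7, 2.4, 3.4]
opening: -0.001
finger_force: 2.1
```

```bash
python3 -m handwheel '[[[0,-0.001,0,0.003,0],[0,0,0,0.002,0],[0,0,0,0,0],[0,0,0,0,0]]]'; python3 -m handwheel '[[[0,0,0,0.002,0],[0,0,0,0.002,0],[0,0,0,0,0],[0,0,0,0,0]]]'
```

```text
time: 7.08
eef_pos: [0.5561, -0.1007, 0.0858]
tcp_rot: [0.951, -0.309, 0.001, -0.0]
contact_force: [-8.6, 3.8, 18.3]
opening: -0.003
finger_force: 9.4
time: 7.42
eef_pos: [0.5564, -0.1007, 0.0855]
tcp_rot: [0.951, -0.309, -0.0, 0.0]
contact_force: [-16.5, 6.0, 36.3]
opening: -0.001
finger_force: 17.8
```

```bash
python3 -m handwheel '[[[0,0,0,-0.004,0],[0,0,0,-0.004,0],[0,0,0,-0.01,0],[0,0,0,-0.04,0],[0,0,0,-0.04,0],[0,-0.03,0.028,0,0],[0,-0.03,0.028,0,0],[0,-0.03,0.028,0,0],[0,-0.03,0.028,0,0],[0,0,0,0,0],[0,0,0,0,0]]]'
python3 - <<'E'
from h import *
a=viewer.read_camera('top'); b=viewer.read_camera('scene')
cv2.imwrite('pics/c4.png',np.hstack([cv2.resize(a[115:265,180:380],(400,300),interpolation=cv2.INTER_CUBIC),cv2.resize(b[120:270,130:330],(400,300),interpolation=cv2.INTER_CUBIC)]))
E
```

```text
time: 8.33
eef_pos: [0.3905, -0.1207, 0.1751]
tcp_rot: [0.951, -0.31, 0.001, 0.0]
contact_force: [-0.2, 0.6, 0.7]
opening: -0.001
finger_force: 0.0
```

View pics/c4.png

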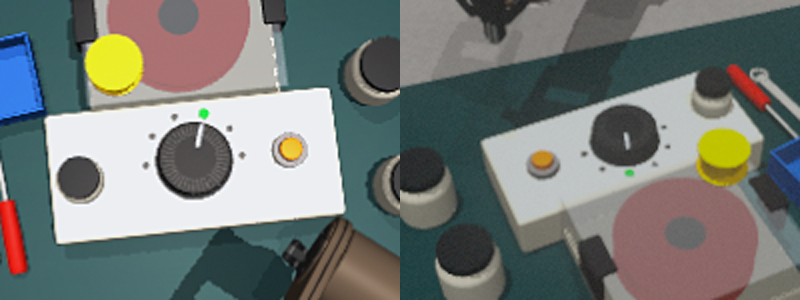

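The pointer is on the green dot, the button is up again, the bystanders haven't moved and the arm is clear.

```bash
python3 -c "
from plant import sign_off; print(sign_off())"
```

```text
the job is handed in; nothing more can be done
None
```

The dial is clicked in at the green dot and the start button was pushed until it stopped hard (36 N), then came back up; the surrounding items were left alone, and the job was handed in at about 8.5 s.

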